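Tuck the flashing strip under the lap of the drip board

TASK

Lift the metal flashing strip up and off the pronged stand it hangs from, and tuck its plain leading edge under the hinged lap plate of the sloping drip board until the edge meets the stop bar inside, without lifting the lap. Then press the strip flat onto the deck with a firm push of about 15 N and finish like that: still gripping the strip by its handle and pressing it down, nothing let go. Do not disturb the bottle, the flask or the vial.

Things in the scene. Friction and masses are not known exactly. Their poses are not given: they have to be found in the camera images.
- strip: Flashing strip, bare aluminium sheet 100 (x) x 140 (y) x 4 mm with a T-handle standing on its middle. Origin: centre of the underside; z up towards the handle; +x to the plain leading edge; the trailing edge (-x) has an upturned hem, 9 mm high. 0.14 to 0.24 kg, balanced under the handle. Starts hanging level on the stand, axes nearly as the stand's.
- handle (a point): Middle of the handle's crossbar, 47 mm above the strip's underside. The crossbar is 12 (x) x 64 (y) x 26 (z) mm, from 34 to 60 mm above the underside: grip it from above across its 12 mm. Under it a stem 12 (x) x 20 (y) mm goes down to the sheet. Axes as the strip's.
- edge_left (a point): The strip's left front corner, +y end of the leading edge, at the underside: 50, 70, 0 mm in the strip's frame.
- edge_right (a point): The strip's right front corner, -y end of the leading edge, at the underside: 50, -70, 0 mm in the strip's frame.
- stand: Fixed steel stand; origin on the table under the hanging place. Two level prongs, 8 mm wide, 44 mm between centres, point along its -x, tops 115 mm above the table. They run from a post (near face 60 mm from the origin at +x, 115 mm high, 60 mm wide) to tips at -25 mm.
- prong_tips (a point): Midway between the prongs' tips, at prong top height, 25 mm from the stand's origin along -x; axes as the stand's. The tips turn up 10 mm. The crossbar lies on the prongs, the stem between them, the sheet below them, with 24 mm free: raise the strip 12 to 20 mm, then draw it out along the stand's -x by 80 mm or more before raising it further.
- deck: Flat aluminium deck of the fixed drip board, 250 x 180 mm, sloping up 8 degrees along its +x, away from the robot. Origin: on its top surface straight under the lap's lip, midway across, 40 mm above the table; z square out of the deck. Bare from x = -140 mm to the lip at 0. Under the lap, spacer cheeks 10 mm high at y = +-78 to +-90 mm, from x = 2 mm on; the strip goes between them.
- stop (a point): Middle of the stop bar's near face, at the deck's surface: 35 mm up the slope from the deck's origin, hidden under the lap. Fixed bar, 7 mm high, 156 mm long across the deck. Axes as the deck's.
- lap_lip (a point): Middle of the lap's free lower edge, at its underside, 10 mm above the deck's origin when the lap is down.
- lap (a joint): Hinge of the lap, a loose steel plate 110 x 180 x 3 mm (0.12 kg, 5 mm thick at its round lip), hinged along its upper edge at x = 110 mm of the deck. 0 = down, parallel to the deck with a clear gap of 10 mm under it; grows (rad) as the lip is lifted; it falls back by its own weight.
- amber_bottle: Bystander: capped brown bottle, 46 mm wide, 93 mm high, standing; origin at the centre of its base.
- conical_flask: Bystander: clear conical flask, 64 mm wide, 105 mm high, standing; origin at the centre of its base.
- vial: Bystander: capped vial, 28 mm wide, 57 mm high, standing; origin at the centre of its base.

How it is judged:
On the way, in this order (a step that is already met when the one before it is completed fails the run):
1. the strip is off the stand: held by the fingers, touching nothing of the stand, drawn out at least 70 mm from its hanging place (contact force between the fingers and strip above 1 N and contact force between strip and stand below 0.05 N and horizontal distance between strip and stand above 0.07 m), for 0.1 s.
2. both front corners have gone at least 5 mm in under the lip of the lap (x of each of edge_left, edge_right in the frame of deck above 0.005 m and z of each of edge_left, edge_right in the frame of deck below 0.007 m), for 0.05 s.
At the end, for the whole second after the job is handed in: Both front corners are at least 29 mm in under the lip (stop bar at 35 mm) and within 3 mm of the deck; the strip is flat within 0.03 rad, presses the deck with 5 to 40 N, is still gripped (over 2 N) and at rest (under 0.02 m/s); the lap lies down (under 0.02 rad) (x of each of edge_left, edge_right in the frame of deck above 0.029 m and z of each of edge_left, edge_right in the frame of deck below 0.003 m and angle between the z axis of strip and the z axis of deck, either way round below 0.03 rad and contact force between strip and deck between 5 and 40 N and contact force between the fingers and strip above 2 N and value of joint lap below 0.02 rad and linear speed of strip below 0.02 m/s); the arm keeps its last pose, push and grip.
It fails at once if the lap was lifted (over 0.05 rad, about 5 mm at its lip) (value of joint lap above 0.05 rad).
It fails at once if the bottle was moved by more than 20 mm (distance of amber_bottle from where it was at the start of the episode above 0.02 m).
It fails at once if the flask was moved by more than 20 mm (distance of conical_flask from where it was at the start of the episode above 0.02 m).
It fails at once if the vial was moved by more than 20 mm (distance of vial from where it was at the start of the episode above 0.02 m).
It also fails if it takes over 43 s, if anything falls off the work surface, if the arm or the gripper's body presses on something with over 40 N, if the wrist force passes 120 N, or if a joint passes its speed limit or range.

ROBOT

A 7-joint arm with a two-finger parallel gripper is mounted at the origin on a cart in front of the work surface, level with it; the furniture and walls round the work are solid. World frame = base frame: x ahead of the robot, y to its left, z up, the work surface at z = 0. Lengths are in m, angles in rad, forces in N, time in s.
With the tool pointing down it reaches from about 0.4 to 0.85 m from the base axis. Payload 4.5 kg.
Tool frame: the origin (TCP) lies midway between the tips of the shut fingers; the grasp point (between the pads) lies 19 mm behind it; z points along the fingers, y is the line along which they close (so a half turn about z gives the same grasp; the last joint's range is limited). The gripper opens to 88 mm and grips with 3 to 60 N. Pads are 18 mm wide; open, the fingers measure 123 mm over their backs; the gripper's body (75 mm by 187 mm) begins 45 mm behind the grasp point.
Start: joints at [1.322, 0.689, -0.195, 1.565, 0.157, 0.902, -0.215], TCP at [0.174, -0.6, 0.239] pointing down, gripper open.
Joint ranges: [-3.01, 3.01], [-0.46, 2.08], [-1.47, 1.51], [0.13, 2.56], [-1, 4.14], [0.04, 2.09], [-2.66, 2.66]. Speed limits (rad/s): [2.57, 2.57, 3.14, 3.14, 3.14, 3.14, 3.14].

INTERFACE

Orientations are given as a unit quaternion [x, y, z, w].
In Python, from plant import * gives the robot as it stands.
- The arm moves only by the tool send_rows, never from a script. Its argument "targets" is a list of rows, each a list of 2 entries, a list of its own where there are three numbers: the shift along the tool's x, y, z in units of 0.3 m (1.0 is 0.3 m), then the turn, a rotation vector about the tool's x, y, z in units of pi rad (1.0 is pi rad). A call has 1 to 12 rows; each row is the pose to reach, as a shift and turn from the pose commanded when the call began, along the tool's axes at that moment, turning the shorter way round; what a row does not reach only later rows make up. A row lasts 1/8 s, in which the tool goes at most 62.5 mm and 10.7 degrees, less where a joint would pass 70% of its speed; a pose out of reach is approached as far as the arm can. A call with a number of a shift or a turn outside -1 to 1 is refused whole. A call with a gripper value outside its range is refused whole. "fingers" is the opening, from 0 (shut) to 1 (fully open), set as the call begins (left out, the last holds). The fingers move at their own pace and stop on an object; "newtons" is the grip in N (left out, the last holds). Time passes only in rows, so rows that repeat a pose let the fingers close. It gives the time, the measured TCP pose, the force, the opening and the grip force at its end, in the units of the state.
- get_state(): the state, without advancing time (a new reading comes with each control period).
- snapshot(name): name is "side" or "top"; returns a dict with "img" (384x512x3 uint8, blue, green, red), "fx", "fy", "cx", "cy" (pixels), "k1" (the pictures are not rectified: a ray, as slopes to the right and down, at radius r is drawn at 1 + k1 r^2 times it, then the intrinsics apply), "cam_to_world" (4x4, takes a point from camera to world coordinates). Camera axes: x right, y down, z forward; pixel columns grow to the right and rows downward; lengths in m; the calibration is good to about 2 mm. A picture is of the moment at which its call begins. There is no depth.
- finish_job(): hands the job in; it is judged then, once.
The state is a dict: "clock": time; "q": joint angles; "qd": joint speeds; "joint_torque": joint torques, N m; "tool_pos": TCP position; "eef_rot": TCP orientation; "contact_force": force on the tool from outside, world axes, zero at the start; "moment": the same for the moment, N m; "opening": opening from 0.0 (shut) to 1.0 (fully open); "finger_force": force on a finger pad.
Only numpy, scipy, OpenCV 4.12 (cv2) and the standard library are available. Lean on these libraries where they do the work, as an engineer would, in place of code of your own. Each camera call takes 0.05 s, during which the arm holds its last target. There are 200 camera calls.

## Working session

There is one attempt and no reset: what is moved stays moved. The work goes in short steps, Python scripts to look and compute and a tool call to move; the robot and the scene stay as the last step left them, time stands still between calls to the robot, and variables do not carry over. Pictures are saved under pics/ and viewed, at most 10 in all, crops included, and the job is handed in when it is done.

Besides the shell and the picture viewer there is one more tool, called after "Call:" as name(argument=value, ...), one argument or row to a line, values as JSON. send_rows: Moves the arm, as the interface text tells. Its arguments: {"type":"object","properties":{"targets":{"type":"array"},"fingers":{"type":"number"},"newtons":{"type":"number"}},"required":["targets"]}

```bash
mkdir -p pics; python3 - <<'E'
from plant import *
import cv2,pickle
s=get_state();print({k:(v if not hasattr(v,'round') else v.round(4)) for k,v in s.items()})
d={}
for n in("side","top"):
    c=snapshot(n);d[n]=c;cv2.imwrite(f"pics/{n}0.png",cv2.resize(c["img"],(800,600),interpolation=cv2.INTER_CUBIC));print(n,c["fx"],c["fy"],c["cx"],c["cy"],c["k1"],c["cam_to_world"])
pickle.dump(d,open("snap0.pkl","wb"))
E
```

```text
{'clock': 0.0, 'q': array([ 1.3218,  0.69  , -0.1945,  1.5664,  0.1573,  0.9025, -0.2151]), 'qd': array([ 0.0004,  0.001 ,  0.0019, -0.0006,  0.0018,  0.0018, -0.0006]), 'joint_torque': array([ 8.00000e-04, -5.27564e+01, -1.26670e+00, -1.53427e+01,
       -5.27000e-02,  6.60000e-03,  2.00000e-04]), 'tool_pos': array([ 0.1742, -0.5996,  0.2379]), 'eef_rot': array([ 9.90e-01,  1.41e-01, -2.00e-04, -9.00e-04]), 'contact_force': array([-1.3277,  0.4197,  0.8118]), 'moment': array([-0.026 ,  0.0383, -0.0042]), 'finger_force': 0.0, 'opening': 1.0000938069415648}
side 367.96968494602345 367.96968494602345 256.5718808312735 187.7631007277173 -0.11544756551037534 [[-0.84736583 -0.37032221  0.38056879  0.09407625]
 [-0.5309663   0.58175114 -0.61614966  0.78791606]
 [ 0.00677758 -0.72417337 -0.68958465  0.90231261]
 [ 0.          0.          0.          1.        ]]
top 454.12289195933045 454.12289195933045 258.2791519572598 192.0985346211429 -0.17959112526086768 [[ 0.01533708 -0.99798127  0.06162914  0.4210006 ]
 [-0.99987658 -0.01551776 -0.00245406  0.05204539]
 [ 0.00340545 -0.06158389 -0.9980961   1.79712523]
 [ 0.          0.          0.          1.        ]]
```

View pics/side0.png

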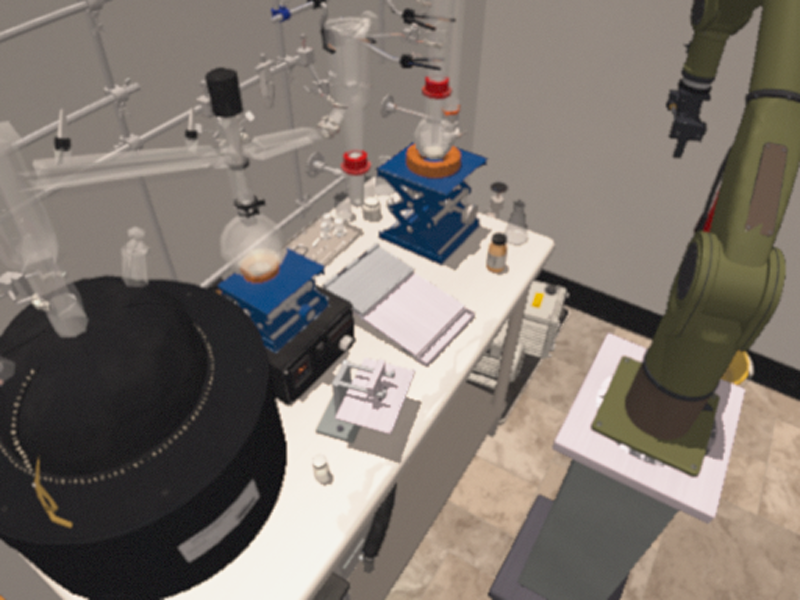

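View pics/top0.png

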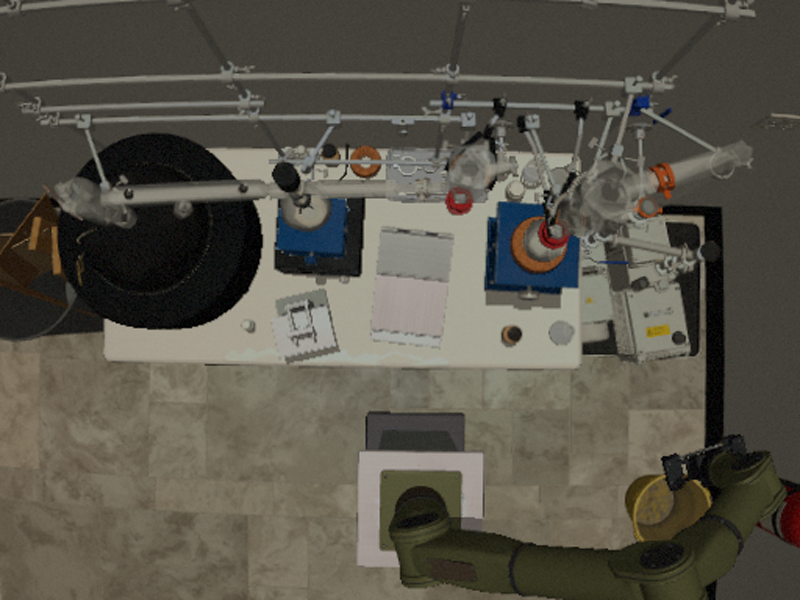

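```bash
cat > h.py <<'E'
import numpy as np,cv2,pickle
from scipy.spatial.transform import Rotation as R
def K(c): return np.array([[c["fx"],0,c["cx"]],[0,c["fy"],c["cy"]],[0,0,1.]]),np.array([c["k1"],0,0,0,0.])
def proj(c,P):
    T=np.linalg.inv(c["cam_to_world"]);P=np.atleast_2d(P).astype(float)
    k,d=K(c);return cv2.projectPoints(P,cv2.Rodrigues(T[:3,:3])[0],T[:3,3],k,d)[0][:,0]
def ray(c,uv,z):
    k,d=K(c);n=cv2.undistortPoints(np.array([[uv]],float),k,d)[0,0]
    M=np.array(c["cam_to_world"]);v=M[:3,:3]@[*n,1];o=M[:3,3];return o+v*(z-o[2])/v[2]
def crop(c,x,y,w,h,s):
    im=cv2.resize(c["img"][y:y+h,x:x+w],None,fx=s,fy=s,interpolation=cv2.INTER_CUBIC)
    for i in range(0,w,10): cv2.putText(im,str(x+i),(i*s,8),0,.3,(0,0,255),1);cv2.line(im,(i*s,10),(i*s,16),(0,0,255),1)
    for i in range(0,h,10): cv2.putText(im,str(y+i),(0,i*s+4),0,.3,(0,0,255),1);cv2.line(im,(20,i*s),(26,i*s),(0,0,255),1)
    return im
def cat(a,b):
    h=max(a.shape[0],b.shape[0]);p=lambda i:cv2.copyMakeBorder(i,0,h-i.shape[0],0,0,0)
    return np.hstack([p(a),p(b)])
E
python3 - <<'E'
from h import *
d=pickle.load(open("snap0.pkl","rb"));t,s=d["top"],d["side"]
cv2.imwrite("pics/strip.png",cat(crop(t,170,180,52,58,7),crop(s,200,222,72,76,6)))
cv2.imwrite("pics/deck.png",cat(crop(t,232,138,62,90,6),crop(s,205,155,100,78,4)))
E
```

```text
(no output)
```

View pics/strip.png

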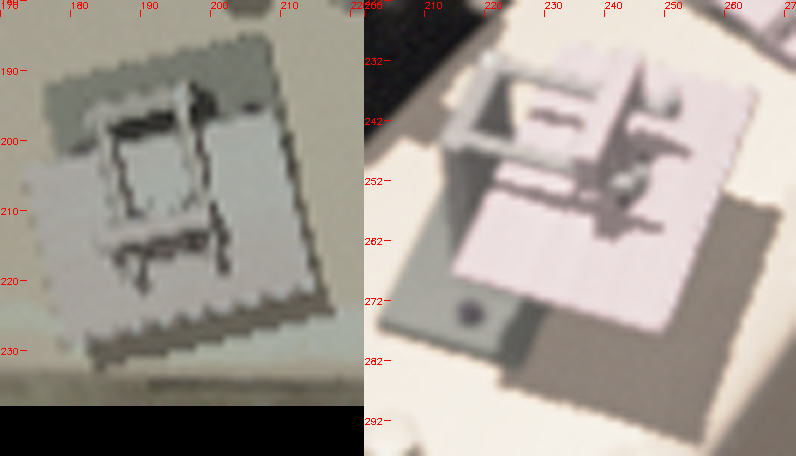

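View pics/deck.png

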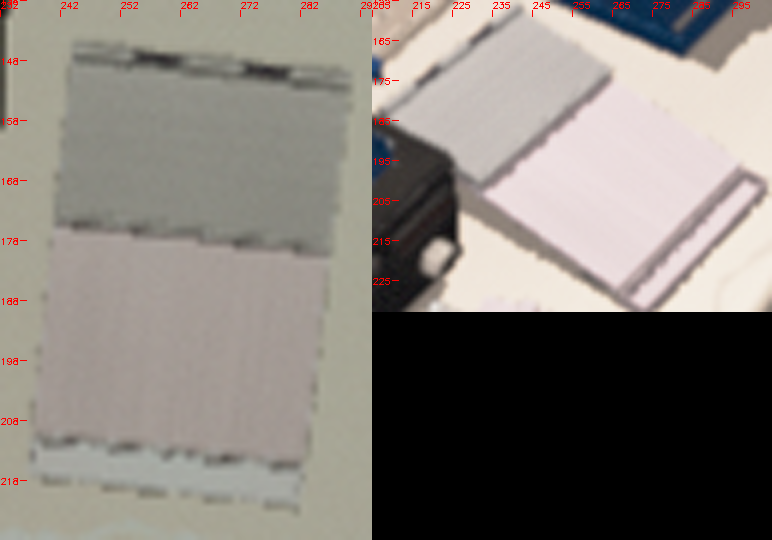

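```bash
cat >> h.py <<'E'
def fit(model,obs,x0):
    """obs: list of (cam, local pt, u,v); model(p)->4x4"""
    from scipy.optimize import least_squares
    def f(p):
        T=model(p);return np.concatenate([proj(c,T[:3,:3]@np.array(q)+T[:3,3])[0]-[u,v] for c,q,u,v in obs])
    r=least_squares(f,x0,loss="soft_l1");return r.x,f(r.x).reshape(-1,2)
def mk(x,y,z,yaw,pitch=0):
    T=np.eye(4);T[:3,:3]=R.from_euler("ZY",[yaw,pitch]).as_matrix();T[:3,3]=x,y,z;return T
strip_m=lambda p:mk(p[0],p[1],.081,p[2])
deck_m=lambda p:mk(p[0],p[1],.04,p[2],-np.deg2rad(8))
def px(x0,y0,s,a,b): return x0+(a+.5)/s-.5,y0+(b+.5)/s-.5
E
cat > m.py <<'E'
from h import *
d=pickle.load(open("snap0.pkl","rb"));t,s=d["top"],d["side"]
T=lambda q,a,b:(t,q,*px(170,180,7,a,b)); S=lambda q,a,b:(s,q,*px(200,222,6,a-364,b))
o=[T((.05,.07,.004),22,160),T((.05,-.07,.004),263,108),T((-.05,-.07,.009),318,293),T((-.05,.07,.009),78,340),T((0,0,.06),155,230),
 S((.05,.07,0),452,272),S((-.05,.07,0),660,332),S((-.05,-.07,.009),758,92)]
p,r=fit(strip_m,o,[.6,.2,.2]);print("strip",p,np.rad2deg(p[2]));print(r.round(1).tolist())
T=lambda q,a,b:(t,q,*px(232,138,6,a,b)); S=lambda q,a,b:(s,q,*px(205,155,4,a-372,b))
o=[T((0,.09,.0125),54,225),T((0,-.09,.0125),330,254),T((-.14,.09,0),38,438),T((-.14,-.09,0),299,463),
 S((0,.09,.0125),480,190),S((0,-.09,.0125),612,72),S((-.14,.09,0),620,294),S((-.14,-.09,0),742,166)]
D,r=fit(deck_m,o,[.6,0,-.1]);print("deck",D,np.rad2deg(D[2]));print(r.round(1).tolist())
np.savez("fit.npz",p=p,D=D)
sc=4;out=[]
for c,(x,y,w,h) in((t,(165,138,130,100)),(s,(195,150,100,150))):
    im=cv2.resize(c["img"][y:y+h,x:x+w],None,fx=sc,fy=sc,interpolation=cv2.INTER_CUBIC)
    def box(M,q,col):
        P=(M[:3,:3]@np.array(q).T).T+M[:3,3];u=((proj(c,P)-[x,y]+.5)*sc-.5)
        cv2.polylines(im,[np.round(u).astype(int)],True,col,1)
    M=strip_m(p);box(M,[(.05,.07,.004),(.05,-.07,.004),(-.05,-.07,.004),(-.05,.07,.004)],(0,0,255))
    box(M,[(a*.006,b*.032,.06) for a,b in((1,1),(1,-1),(-1,-1),(-1,1))],(0,200,0))
    M=deck_m(D);box(M,[(0,.09,0),(0,-.09,0),(-.14,-.09,0),(-.14,.09,0)],(0,0,255));box(M,[(0,.09,.0145),(0,-.09,.0145),(.11,-.09,.013),(.11,.09,.013)],(255,0,0))
    out.append(im[:,:400] if c is s else im)
a=cat(*out);a=a if a.shape[1]<=800 else cv2.resize(a,(800,int(a.shape[0]*800/a.shape[1])));cv2.imwrite("pics/ov.png",a)
for n,u in(("bottle",(510*.64,337*.64)),("flask",(560*.64,335*.64)),("vial",(248*.64,325*.64))): print(n,ray(t,u,.05))
E
python3 m.py
```

```text
strip [0.44870013 0.2923465  0.23129972] 13.252497738052007
[[-0.0, 0.3], [1.4, -0.2], [-1.0, -0.7], [-2.9, 0.4], [-0.5, -1.0], [-0.2, -0.3], [0.6, 0.4], [0.9, -1.6]]
deck [ 0.58866992  0.03422646 -0.08385732] -4.804670234486021
[[-1.8, -0.3], [-1.4, -0.5], [-2.4, -0.3], [-0.1, 0.1], [1.0, -0.7], [0.7, -0.5], [0.2, -0.6], [0.5, -0.9]]
bottle [ 0.44173979 -0.21669064  0.05      ]
flask [ 0.44819406 -0.34220416  0.05      ]
vial [0.46109655 0.43287472 0.05      ]
```

View pics/ov.png

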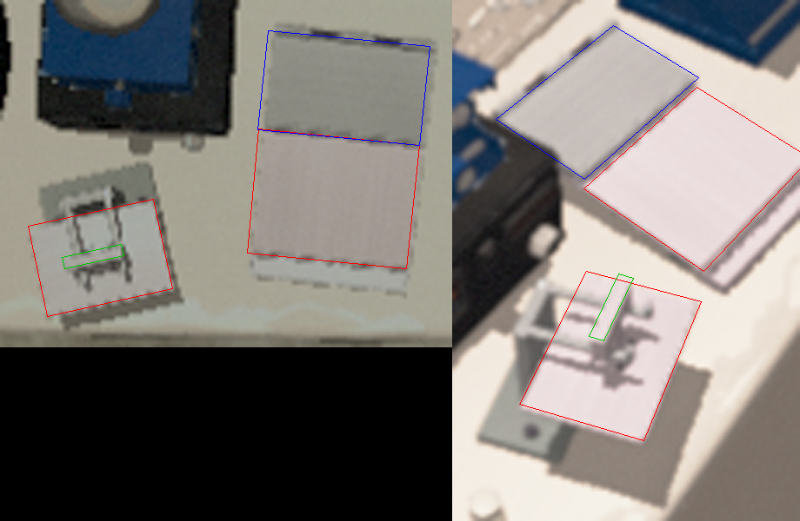

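```bash
cat >> h.py <<'E'
def tool(yx,tilt=0,axis=None):
    "tool pointing down, tool x at yaw yx (rad)"
    c,s=np.cos(yx),np.sin(yx);return np.array([[c,s,0],[s,-c,0],[0,0,-1.]])
def rows(p0,R0,tg):
    for p,Rt in tg:
        print("shift",(R0.T@(np.array(p)-p0)/.3).round(3).tolist(),"turn",(R.from_matrix(R0.T@Rt).as_rotvec()/np.pi).round(4).tolist())
def cur():
    from plant import get_state
    s=get_state();print("t",s["clock"],"pos",s["tool_pos"].round(4),"q",s["q"].round(2),"F",s["contact_force"].round(2),"M",s["moment"].round(2),"open",round(s["opening"],3),"ff",round(s["finger_force"],1))
    return s["tool_pos"],R.from_quat(s["eef_rot"]).as_matrix()
E
python3 - <<'E'
from h import *
f=np.load("fit.npz");p=f["p"]
p0,R0=cur()
yf=p[2]+np.pi/2; print(np.rad2deg(yf))
w=[((.40,-.40,.26),np.deg2rad(45)),((.47,-.12,.26),np.deg2rad(75)),((.46,.15,.26),yf),((*p[:2],.20),yf),((*p[:2],.110),yf)]
for a,b in w:
    rows(p0,R0,[(a,tool(b))]);p0,R0=np.array(a),tool(b)
E
```

```text
t 0.1 pos [ 0.1742 -0.5996  0.238 ] q [ 1.32  0.69 -0.19  1.57  0.16  0.9  -0.22] F [ 0.09  0.07 -0.39] M [ 0.    0.   -0.04] open 1.002 ff 0.0
103.252497738052
shift [0.908, -0.429, -0.073] turn [-0.0005, -0.0001, -0.16]
shift [0.825, -0.495, 0.0] turn [0.0, 0.0, -0.1667]
shift [0.861, -0.265, 0.0] turn [0.0, 0.0, -0.157]
shift [0.47, 0.072, 0.2] turn [0.0, 0.0, 0.0]
shift [0.0, 0.0, 0.3] turn [0.0, 0.0, 0.0]
```

Call:
send_rows(
  targets=[
    [[0.91,-0.43,-0.07],[0,0,-0.16]],
    [[0.91,-0.43,-0.07],[0,0,-0.16]],
    [[0.91,-0.43,-0.07],[0,0,-0.16]],
    [[0.91,-0.43,-0.07],[0,0,-0.16]],
    [[0.91,-0.43,-0.07],[0,0,-0.16]],
    [[0.91,-0.43,-0.07],[0,0,-0.16]],
  ],
  fingers=0.5,
  newtons=25,
)

```text
clock: 0.85
tool_pos: [0.4052, -0.3955, 0.2601]
eef_rot: [0.922, 0.387, 0.002, -0.0]
contact_force: [-0.5, -1.0, 0.1]
opening: 0.5
finger_force: 0.0
```

Call:
send_rows(
  targets=[
    [[0.825,-0.495,0],[0,0,-0.167]],
    [[0.825,-0.495,0],[0,0,-0.167]],
    [[0.825,-0.495,0],[0,0,-0.167]],
    [[0.825,-0.495,0],[0,0,-0.167]],
    [[0.825,-0.495,0],[0,0,-0.167]],
    [[0.825,-0.495,0],[0,0,-0.167]],
  ],
)

```text
clock: 1.6
tool_pos: [0.4709, -0.1178, 0.2597]
eef_rot: [0.791, 0.611, 0.0, -0.0]
contact_force: [-0.3, -0.1, 0.7]
opening: 0.496
finger_force: 0.0
```

Call:
send_rows(
  targets=[
    [[0.86,-0.265,0],[0,0,-0.157]],
    [[0.86,-0.265,0],[0,0,-0.157]],
    [[0.86,-0.265,0],[0,0,-0.157]],
    [[0.86,-0.265,0],[0,0,-0.157]],
    [[0.86,-0.265,0],[0,0,-0.157]],
    [[0.86,-0.265,0],[0,0,-0.157]],
  ],
)

```text
clock: 2.35
tool_pos: [0.4606, 0.1491, 0.2594]
eef_rot: [0.62, 0.784, -0.0, 0.0]
contact_force: [0.1, -0.7, 0.3]
opening: 0.5
finger_force: 0.0
```

```bash
python3 - <<'E'
from h import *
p=np.load("fit.npz")["p"];p0,R0=cur();print(np.rad2deg(np.arctan2(R0[1,0],R0[0,0])),R0[:,2])
yf=p[2]+np.pi/2
rows(p0,R0,[((*p[:2],.20),tool(yf)),((*p[:2],.110),tool(yf))])
E
```

```text
t 2.35 pos [0.4606 0.1491 0.2594] q [-0.02  0.53 -0.59  1.94  0.4   0.8  -0.61] F [ 0.08 -0.68  0.3 ] M [-0.02 -0.08  0.04] open 0.5 ff 0.0
103.34414835737572 [-2.42222883e-04 -8.40271831e-04 -9.99999618e-01]
shift [0.474, 0.072, 0.198] turn [-0.0001, 0.0002, 0.0005]
shift [0.474, 0.072, 0.498] turn [-0.0001, 0.0002, 0.0005]
```

Call:
send_rows(
  targets=[
    [[0.474,0.072,0.19],[0,0,0]],
    [[0.474,0.072,0.19],[0,0,0]],
    [[0.474,0.072,0.19],[0,0,0]],
    [[0.474,0.072,0.19],[0,0,0]],
    [[0.474,0.072,0.26],[0,0,0]],
    [[0.474,0.072,0.33],[0,0,0]],
    [[0.474,0.072,0.38],[0,0,0]],
    [[0.474,0.072,0.43],[0,0,0]],
    [[0.474,0.072,0.47],[0,0,0]],
    [[0.474,0.072,0.497],[0,0,0]],
    [[0.474,0.072,0.497],[0,0,0]],
  ],
)

```text
clock: 3.72
tool_pos: [0.4483, 0.2929, 0.1101]
eef_rot: [0.62, 0.784, -0.0, -0.0]
contact_force: [0.6, -0.0, 1.0]
opening: 0.496
finger_force: 0.0
```

```bash
python3 - <<'E'
from h import *
from plant import *
cur();c=snapshot("side");t=snapshot("top");cv2.imwrite("pics/g.png",cat(crop(t,170,170,52,68,7),crop(c,200,210,72,86,6)))
E
```

```text
t 3.725 pos [0.4483 0.2929 0.1101] q [-0.42  0.8  -0.41  1.94  0.59  0.53 -1.01] F [ 0.57 -0.    1.04] M [-0.03 -0.11  0.03] open 0.496 ff 0.0
```

View pics/g.png

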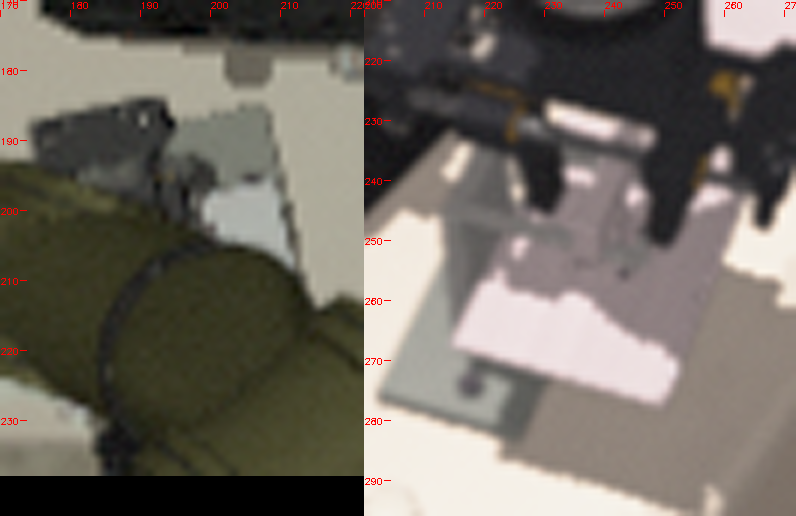

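The side view shows the fingers straddling the crossbar, with tips near (231,244) and (251,250), and touching nothing. Closing.

Call:
send_rows(
  targets=[
    [[0,0,0],[0,0,0]],
    [[0,0,0],[0,0,0]],
    [[0,0,0],[0,0,0]],
    [[0,0,0],[0,0,0]],
    [[0,0,0],[0,0,0]],
    [[0,0,0],[0,0,0]],
  ],
  fingers=0,
  newtons=40,
)

```text
clock: 4.58
tool_pos: [0.4482, 0.2929, 0.1107]
eef_rot: [0.62, 0.784, -0.0, -0.0]
contact_force: [-2.1, -1.2, 3.1]
opening: 0.13
finger_force: 40.0
```

```bash
python3 -c "
from h import *
cur()"
```

```text
t 4.575 pos [0.4482 0.2929 0.1107] q [-0.42  0.79 -0.41  1.94  0.59  0.53 -1.01] F [-2.13 -1.17  3.12] M [-0.2   0.35  0.  ] open 0.13 ff 40.0
```

Call:
send_rows(
  targets=[
    [[0,0,-0.02],[0,0,0]],
    [[0,0,-0.04],[0,0,0]],
    [[0,0,-0.055],[0,0,0]],
    [[0,0,-0.055],[0,0,0]],
  ],
)

```text
clock: 5.08
tool_pos: [0.4488, 0.2931, 0.1275]
eef_rot: [0.62, 0.784, 0.0, 0.0]
contact_force: [0.1, 1.1, -1.9]
opening: 0.135
finger_force: 40.0
```

Call:
send_rows(
  targets=[
    [[0,-0.04,0],[0,0,0]],
    [[0,-0.09,0],[0,0,0]],
    [[0,-0.14,0],[0,0,0]],
    [[0,-0.2,0],[0,0,0]],
    [[0,-0.26,0],[0,0,0]],
    [[0,-0.31,0],[0,0,0]],
    [[0,-0.34,0],[0,0,0]],
    [[0,-0.34,0],[0,0,0]],
    [[0,-0.34,0],[0,0,0]],
  ],
)

```text
clock: 6.2
tool_pos: [0.3498, 0.2698, 0.1271]
eef_rot: [0.62, 0.784, 0.0, 0.0]
contact_force: [0.3, 0.5, -2.7]
opening: 0.135
finger_force: 40.0
```

```bash
python3 - <<'E'
from h import *
from plant import *
p0,R0=cur();c=snapshot("side");t=snapshot("top");pickle.dump(dict(side=c,top=t),open("snap1.pkl","wb"))
cv2.imwrite("pics/held.png",cat(crop(t,170,190,52,68,7),crop(c,215,222,72,86,6)))
E
```

```text
t 6.2 pos [0.3498 0.2698 0.1271] q [-0.56  0.69 -0.32  2.2   0.64  0.34 -1.19] F [ 0.29  0.46 -2.71] M [-0.05 -0.15  0.  ] open 0.135 ff 40.0
```

View pics/held.png

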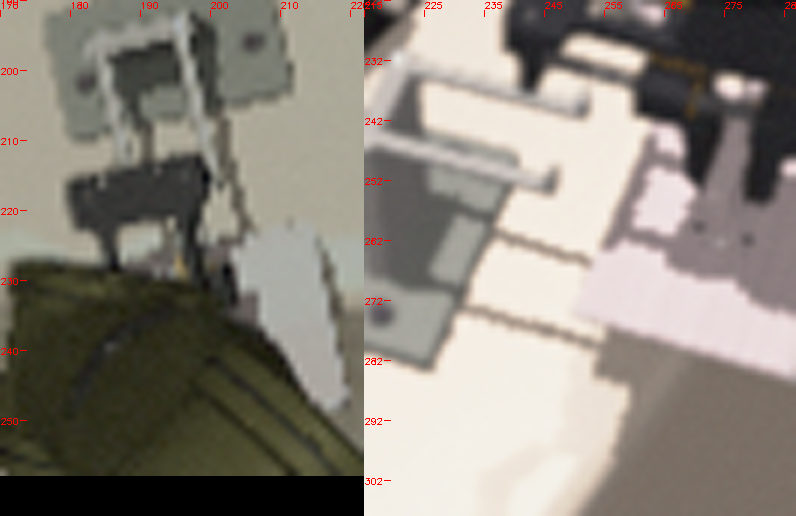

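```bash
cat >> h.py <<'E'
f=np.load("fit.npz") ;DM=deck_m(f["D"]);RD=DM[:3,:3];RT=np.stack([RD[:,1],RD[:,0],-RD[:,2]],1)
def tcp(xs,ys,zs): return DM[:3,3]+RD@np.array([xs,ys,zs+.0297])
def inv(p): return (RD.T@(np.array(p)-DM[:3,3])-[0,0,.0297]).round(4)
E
python3 - <<'E'
from h import *
d=pickle.load(open("snap1.pkl","rb"));p0,R0=cur()
M=np.eye(4);M[:3,:3]=np.stack([R0[:,1],R0[:,0],-R0[:,2]],1);M[:3,3]=p0-M[:3,2]*.0297
for q in((.05,.07,0),(.05,.07,.004)): print(proj(d["side"],M[:3,:3]@np.array(q)+M[:3,3])); 
print("obs",px(215,222,6,577-364,313)); 
for q in((.05,-.07,.004),(-.05,-.07,.009)): print("top",proj(d["top"],M[:3,:3]@np.array(q)+M[:3,3]))
print("obs",px(170,190,7,308,222),px(170,190,7,337,408))
w=[((.38,.20,.20),tool(np.deg2rad(95))),(tcp(-.088,0,.04),RT),(tcp(-.088,0,.012),RT)]
for a in w: rows(p0,R0,[a]);p0,R0=np.array(a[0]),a[1]
E
```

```text
t 6.3 pos [0.3499 0.2697 0.1271] q [-0.56  0.69 -0.32  2.2   0.64  0.34 -1.19] F [-1.02 -0.55 -2.45] M [-0.04 -0.12  0.01] open 0.134 ff 40.0
[[249.93752663 274.15452039]]
[[249.9287152  273.28531071]]
obs (250.08333333333334, 273.75)
top [[213.58746736 221.09759038]]
top [[219.15092781 247.39089355]]
obs (213.57142857142856, 221.28571428571428) (217.71428571428572, 247.85714285714286)
shift [-0.249, 0.045, -0.243] turn [0.0002, -0.0001, 0.046]
shift [-0.556, 0.327, 0.344] turn [-0.0443, -0.0038, 0.0544]
shift [0.0, 0.0, 0.093] turn [0.0, 0.0, 0.0]
```

Call:
send_rows(
  targets=[
    [[-0.06,0.01,-0.1],[0,0,0.01]],
    [[-0.15,0.03,-0.18],[0,0,0.025]],
    [[-0.22,0.04,-0.243],[0,0,0.04]],
    [[-0.249,0.045,-0.243],[0,0,0.046]],
    [[-0.249,0.045,-0.243],[0,0,0.046]],
  ],
)

```text
clock: 6.92
tool_pos: [0.3796, 0.1995, 0.1995]
eef_rot: [0.676, 0.737, -0.0, -0.0]
contact_force: [-0.3, -0.5, -2.7]
opening: 0.135
finger_force: 40.0
```

Call:
send_rows(
  targets=[
    [[-0.1,0.06,0.04],[-0.008,-0.001,0.01]],
    [[-0.2,0.12,0.1],[-0.016,-0.001,0.02]],
    [[-0.3,0.18,0.16],[-0.024,-0.002,0.03]],
    [[-0.4,0.24,0.22],[-0.032,-0.003,0.04]],
    [[-0.5,0.3,0.29],[-0.04,-0.0035,0.05]],
    [[-0.556,0.327,0.344],[-0.0443,-0.0038,0.0544]],
    [[-0.556,0.327,0.344],[-0.0443,-0.0038,0.0544]],
    [[-0.556,0.327,0.344],[-0.0443,-0.0038,0.0544]],
  ],
)

```text
clock: 7.92
tool_pos: [0.4915, 0.0444, 0.0966]
eef_rot: [0.733, 0.677, 0.047, 0.05]
contact_force: [0.7, 0.6, -1.8]
opening: 0.13
finger_force: 40.0
```

```bash
python3 - <<'E'
from h import *
from plant import *
p0,R0=cur();print(inv(p0))
rows(p0,R0,[(tcp(-.088,0,z),RT) for z in(.012,.004,0)])
c=snapshot("side");t=snapshot("top");pickle.dump(dict(side=c,top=t),open("snap2.pkl","wb"))
cv2.imwrite("pics/pre.png",cat(crop(t,225,160,70,80,5),crop(c,205,145,110,95,4)))
E
```

```text
t 7.925 pos [0.4915 0.0444 0.0966] q [-0.2   0.75 -0.02  2.21  0.82  0.07 -1.11] F [ 0.73  0.59 -1.76] M [-0.03  0.15  0.02] open 0.13 ff 40.0
[-0.0888  0.002   0.04  ]
shift [-0.007, 0.003, 0.093] turn [-0.0004, -0.0006, 0.0011]
shift [-0.007, 0.003, 0.12] turn [-0.0004, -0.0006, 0.0011]
shift [-0.007, 0.003, 0.133] turn [-0.0004, -0.0006, 0.0011]
```

View pics/pre.png

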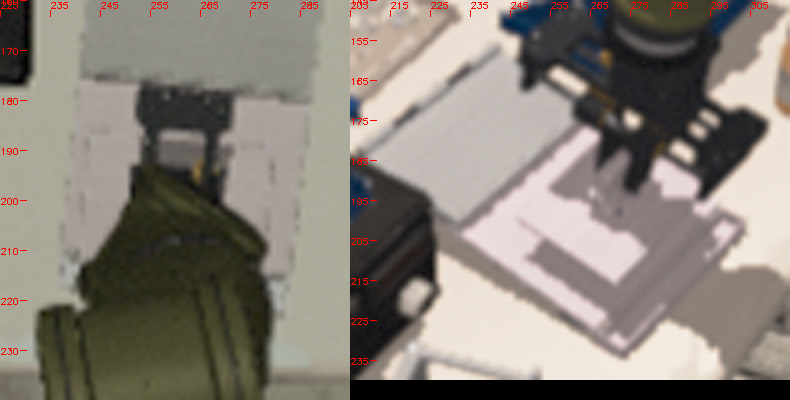

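```bash
python3 - <<'E'
from h import *
d=pickle.load(open("snap0.pkl","rb"));t=d["top"];d2=pickle.load(open("snap2.pkl","rb"))
g=cv2.GaussianBlur(cv2.cvtColor(t["img"],6),(0,0),1).astype(float)
for r in (152,160,168,185,195,203):
    gr=np.abs(np.gradient(g[r]));f=lambda a,b:(lambda w:(w*np.arange(a,b)).sum()/w.sum())(gr[a:b]**4)
    # model edges at this row
    x=(178-r)*.0037+0.0
    z=.013 if r<176 else 0
    e=[proj(t,RD@np.array([xx,s*.09,z])+DM[:3,3])[0] for s in(1,-1) for xx in[min((xx for xx in np.linspace(-.14,.11,251)),key=lambda xx:abs(proj(t,RD@np.array([xx,s*.09,z])+DM[:3,3])[0,1]-r))]]
    print(r,"obs",round(f(233,247),1),round(f(276,296),1),"model",[v[0].round(1) for v in e])
p0,R0=cur();M=np.eye(4);M[:3,:3]=np.stack([R0[:,1],R0[:,0],-R0[:,2]],1);M[:3,3]=p0-M[:3,2]*.0297
for n,q in(("LF",(.05,.07,0)),("LR",(-.05,.07,0)),("RF",(.05,-.07,.004)),("RR",(-.05,-.07,.009))):
    P=M[:3,:3]@np.array(q)+M[:3,3];print(n,"side crop px",(proj(d2["side"],P)[0]-[205,145]+.5)*4+[350,0],"top",(proj(d2["top"],P)[0]-[225,160]+.5)*5)
E
```

```text
152 obs 233.0 289.8 model [np.float64(241.0), np.float64(288.0)]
160 obs 233.5 289.1 model [np.float64(240.2), np.float64(287.2)]
168 obs 233.9 288.0 model [np.float64(239.4), np.float64(286.4)]
185 obs 239.4 287.0 model [np.float64(238.0), np.float64(284.4)]
195 obs 236.9 285.7 model [np.float64(237.0), np.float64(283.4)]
203 obs 236.9 284.8 model [np.float64(236.2), np.float64(282.6)]
t 8.025 pos [0.4918 0.0441 0.0972] q [-0.19  0.75 -0.02  2.21  0.82  0.07 -1.11] F [-0.28  1.11 -1.34] M [-0.02  0.08 -0.02] open 0.131 ff 40.0
LF side crop px [517.00705809 217.92098551] top [ 88.11743065 130.75536214]
LR side crop px [619.07700166 285.96657322] top [ 76.01101776 260.72777873]
RF side crop px [619.35090432 120.83517137] top [271.4922752  148.78262373]
RR side crop px [718.62200556 177.85123306] top [258.66674583 279.80581595]
```

Call:
send_rows(
  targets=[
    [[-0.008,0.04,0.02],[0,0,0.001]],
    [[-0.017,0.08,0.04],[0,0,0.001]],
    [[-0.017,0.096,0.06],[0,0,0.001]],
    [[-0.017,0.096,0.08],[0,0,0.001]],
    [[-0.017,0.096,0.1],[0,0,0.001]],
    [[-0.017,0.096,0.1],[0,0,0.001]],
  ],
)

```text
clock: 8.78
tool_pos: [0.5234, 0.0348, 0.0705]
eef_rot: [0.735, 0.675, 0.047, 0.051]
contact_force: [-0.2, -0.3, -1.6]
opening: 0.133
finger_force: 40.0
```

```bash
python3 - <<'E'
from h import *
p0,R0=cur();print(inv(p0),(R.from_matrix(R0.T@RT).as_rotvec()/np.pi).round(4))
E
```

```text
t 8.775 pos [0.5234 0.0348 0.0705] q [-0.15  0.82 -0.05  2.13  0.84  0.09 -1.1 ] F [-0.16 -0.28 -1.56] M [-0.02  0.13 -0.03] open 0.133 ff 40.0
[-0.0602 -0.0049  0.0095] [-0.0005  0.0002 -0.0005]
```

Call:
send_rows(
  targets=[
    [[0.003,0,0.01],[0,0,0]],
    [[0.006,0,0.018],[0,0,0]],
    [[0.006,0,0.022],[0,0,0]],
    [[0.006,0,0.022],[0,0,0]],
  ],
)

```text
clock: 9.28
tool_pos: [0.5252, 0.0363, 0.0645]
eef_rot: [0.735, 0.674, 0.047, 0.051]
contact_force: [-0.5, 0.2, -3.1]
opening: 0.134
finger_force: 40.0
```

Call:
send_rows(
  targets=[
    [[0,0,0.003],[0,0,0]],
    [[0,0,0.006],[0,0,0]],
    [[0,0,0.006],[0,0,0]],
  ],
)

```text
clock: 9.65
tool_pos: [0.5254, 0.0362, 0.0627]
eef_rot: [0.735, 0.674, 0.047, 0.051]
contact_force: [0.5, 0.5, -2.3]
opening: 0.132
finger_force: 40.0
```

```bash
python3 - <<'E'
from h import *
p0,R0=cur();print(inv(p0),(R.from_matrix(R0.T@RT).as_rotvec()/np.pi).round(4))
E
```

```text
t 9.65 pos [0.5254 0.0362 0.0627] q [-0.16  0.83 -0.02  2.13  0.86  0.07 -1.12] F [ 0.51  0.5  -2.26] M [-0.03  0.09 -0.04] open 0.132 ff 40.0
[-0.0594 -0.0033  0.0016] [-0.0001  0.     -0.0008]
```

Nominally 1.6 mm above the deck, with no contact yet. Feeling down further.

Call:
send_rows(
  targets=[
    [[0,0,0.003],[0,0,0]],
    [[0,0,0.005],[0,0,0]],
    [[0,0,0.005],[0,0,0]],
  ],
)

```text
clock: 10.02
tool_pos: [0.5257, 0.0363, 0.0612]
eef_rot: [0.735, 0.674, 0.047, 0.051]
contact_force: [0.3, 0.1, -2.2]
opening: 0.13
finger_force: 40.0
```

Call:
send_rows(
  targets=[
    [[0,0,0.003],[0,0,0]],
    [[0,0,0.003],[0,0,0]],
  ],
)

```text
clock: 10.28
tool_pos: [0.5258, 0.0363, 0.061]
eef_rot: [0.735, 0.674, 0.047, 0.051]
contact_force: [-1.9, -0.1, 5.0]
opening: 0.136
finger_force: 40.0
```

```bash
python3 - <<'E'
from h import *
p0,R0=cur();print(inv(p0),(R.from_matrix(R0.T@RT).as_rotvec()/np.pi).round(4))
E
```

```text
t 10.275 pos [0.5258 0.0363 0.061 ] q [-0.17  0.84 -0.02  2.13  0.87  0.06 -1.13] F [-1.91 -0.1   4.98] M [-0.02  0.34  0.04] open 0.136 ff 40.0
[-0.0593 -0.0032 -0.0002] [ 0.0002 -0.     -0.0007]
```

Call:
send_rows(
  targets=[
    [[0,0,-0.006],[0,0,0]],
    [[0,0,-0.009],[0,0,0]],
    [[0,0.012,-0.009],[0,0,0]],
    [[0,0.026,-0.009],[0,0,0]],
    [[0,0.04,-0.009],[0,0,0]],
    [[0,0.05,-0.009],[0,0,0]],
    [[0,0.05,-0.009],[0,0,0]],
  ],
)

```text
clock: 11.15
tool_pos: [0.5405, 0.0349, 0.0652]
eef_rot: [0.735, 0.674, 0.047, 0.051]
contact_force: [-0.9, 1.0, -2.5]
opening: 0.129
finger_force: 40.0
```

```bash
python3 - <<'E'
from h import *
from plant import *
p0,R0=cur();print(inv(p0),(R.from_matrix(R0.T@RT).as_rotvec()/np.pi).round(4))
c=snapshot("side");t=snapshot("top")
cv2.imwrite("pics/in.png",cat(crop(t,225,160,70,80,5),crop(c,205,145,110,95,4)))
E
```

```text
t 11.15 pos [0.5405 0.0349 0.0652] q [-0.11  0.84 -0.1   2.08  0.86  0.14 -1.1 ] F [-0.86  1.05 -2.53] M [0.01 0.13 0.01] open 0.129 ff 40.0
[-0.0441 -0.0034  0.0019] [ 0.0001 -0.0001 -0.0009]
```

View pics/in.png

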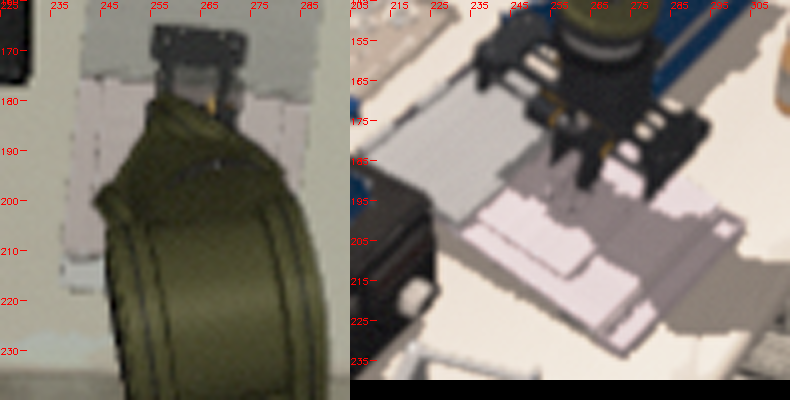

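```bash
python3 - <<'E'
from h import *
d=pickle.load(open("snap2.pkl","rb"))
def on(c,uv,h):
    k,dd=K(c);n=cv2.undistortPoints(np.array([[uv]],float),k,dd)[0,0];M=np.array(c["cam_to_world"])
    v=RD.T@(M[:3,:3]@[*n,1]);o=RD.T@(M[:3,3]-DM[:3,3]);return ((o+v*(h-o[2])/v[2])*1000).round(1)
S=lambda a,b,h:on(d["side"],px(205,145,4,a-350,b),h)
T=lambda a,b,h:on(d["top"],px(225,160,5,a,b),h)
print("strip L side",S(477,205,.002),S(575,279,.002),"deck L",S(463,230,0),S(621,355,0))
print("strip top L",T(98,100,.006),"R",T(282,115,.006),"lip L",T(80,77,.0125),"lip R",T(309,101,.0125),"deck L",T(76,100,0),"R",T(307,115,0))
E
```

```text
strip L side [10.8 56.2  2. ] [-95.9  62.6   2. ] deck L [ 3.3 83.3  0. ] [-166.1   96.3    0. ]
strip top L [-16.8  67.6   6. ] R [-14.2 -75.5   6. ] lip L [-0.1 82.9 12.5] lip R [ -1.  -94.8  12.5] deck L [-18.8  84.9   0. ] R [-12.6 -95.1   0. ]
```

Call:
send_rows(
  targets=[
    [[0,0.012,0],[0,0,0]],
    [[0,0.025,0],[0,0,0]],
    [[0,0.037,0],[0,0,0]],
    [[0,0.05,0],[0,0,0]],
    [[0,0.062,0],[0,0,0]],
    [[0,0.062,0],[0,0,0]],
  ],
)

```text
clock: 12.0
tool_pos: [0.559, 0.0333, 0.0678]
eef_rot: [0.735, 0.674, 0.048, 0.051]
contact_force: [0.6, -0.9, -1.6]
opening: 0.132
finger_force: 40.0
```

```bash
python3 - <<'E'
from h import *
p0,R0=cur();print(inv(p0),(R.from_matrix(R0.T@RT).as_rotvec()/np.pi).round(4))
E
```

```text
t 12.0 pos [0.559  0.0333 0.0678] q [-0.06  0.84 -0.17  2.02  0.84  0.22 -1.07] F [ 0.62 -0.86 -1.61] M [-0.02  0.11 -0.03] open 0.132 ff 40.0
[-0.0254 -0.0034  0.002 ] [ 0.0001 -0.0001 -0.0009]
```

Call:
send_rows(
  targets=[
    [[0,0.006,0],[0,0,0]],
    [[0,0.012,0],[0,0,0]],
    [[0,0.018,0],[0,0,0]],
    [[0,0.024,0],[0,0,0]],
    [[0,0.024,0],[0,0,0]],
  ],
)

```text
clock: 12.62
tool_pos: [0.5659, 0.0328, 0.0688]
eef_rot: [0.735, 0.674, 0.047, 0.051]
contact_force: [1.0, 0.2, -2.1]
opening: 0.131
finger_force: 40.0
```

Call:
send_rows(
  targets=[
    [[0,0.004,0],[0,0,0]],
    [[0,0.008,0],[0,0,0]],
    [[0,0.008,0],[0,0,0]],
  ],
)

```text
clock: 13.0
tool_pos: [0.5682, 0.0326, 0.0691]
eef_rot: [0.735, 0.674, 0.047, 0.051]
contact_force: [0.9, -0.4, -3.2]
opening: 0.136
finger_force: 40.0
```

```bash
python3 - <<'E'
from h import *
p0,R0=cur();print(inv(p0),(R.from_matrix(R0.T@RT).as_rotvec()/np.pi).round(4))
E
```

```text
t 13.0 pos [0.5682 0.0326 0.0691] q [-0.03  0.85 -0.2   1.99  0.83  0.25 -1.04] F [ 0.92 -0.37 -3.24] M [-0.01  0.15  0.05] open 0.136 ff 40.0
[-0.016  -0.0033  0.002 ] [ 0.     -0.     -0.0008]
```

Edge is at a nominal +34 mm with no contact yet. Creeping further to feel the stop.

Call:
send_rows(
  targets=[
    [[0,0.003,0],[0,0,0]],
    [[0,0.006,0],[0,0,0]],
    [[0,0.006,0],[0,0,0]],
  ],
)

```text
clock: 13.38
tool_pos: [0.5697, 0.0324, 0.0693]
eef_rot: [0.735, 0.674, 0.047, 0.051]
contact_force: [-0.8, -0.2, -2.1]
opening: 0.131
finger_force: 40.0
```

Call:
send_rows(
  targets=[
    [[0,0.003,0],[0,0,0]],
    [[0,0.006,0],[0,0,0]],
    [[0,0.006,0],[0,0,0]],
  ],
)

```text
clock: 13.75
tool_pos: [0.5704, 0.0326, 0.0693]
eef_rot: [0.735, 0.674, 0.047, 0.051]
contact_force: [-4.2, 0.4, -1.4]
opening: 0.136
finger_force: 40.0
```

```bash
python3 - <<'E'
from h import *
p0,R0=cur();print(inv(p0),(R.from_matrix(R0.T@RT).as_rotvec()/np.pi).round(4))
E
```

```text
t 13.75 pos [0.5704 0.0326 0.0693] q [-0.03  0.85 -0.22  1.98  0.82  0.27 -1.03] F [-4.21  0.4  -1.37] M [ 0.34  0.98 -0.19] open 0.136 ff 40.0
[-0.0138 -0.0032  0.0018] [-0.0007 -0.     -0.0007]
```

Call:
send_rows(
  targets=[
    [[0,0,0.003],[0,0,0]],
    [[0,0,0.006],[0,0,0]],
    [[0,0,0.0085],[0,0,0]],
    [[0,0,0.0085],[0,0,0]],
    [[0,0,0.0085],[0,0,0]],
  ],
)

```text
clock: 14.38
tool_pos: [0.5706, 0.0321, 0.0673]
eef_rot: [0.735, 0.674, 0.046, 0.051]
contact_force: [-7.7, 1.0, 5.1]
opening: 0.134
finger_force: 40.1
```

```bash
python3 - <<'E'
from h import *
p0,R0=cur();print(inv(p0),(R.from_matrix(R0.T@RT).as_rotvec()/np.pi).round(4))
from plant import *
print(R0.T@get_state()["contact_force"],R0.T@get_state()["moment"])
E
```

```text
t 14.375 pos [0.5706 0.0321 0.0673] q [-0.03  0.85 -0.21  1.98  0.82  0.26 -1.04] F [-7.7   1.02  5.05] M [ 0.21  1.37 -0.22] open 0.134 ff 40.1
[-0.0139 -0.0037 -0.0001] [-0.0006  0.0003 -0.0008]
[ 0.34869226 -6.99124287 -6.06994527] [1.38257535 0.06375171 0.22786716]
```

Call:
send_rows(
  targets=[
    [[0,0,0.001],[0,0,0]],
    [[0,0,0.002],[0,0,0]],
    [[0,0,0.002],[0,0,0]],
    [[0,0,0.002],[0,0,0]],
    [[0,0,0.002],[0,0,0]],
  ],
)

```text
clock: 15.0
tool_pos: [0.5706, 0.0321, 0.0673]
eef_rot: [0.735, 0.674, 0.046, 0.051]
contact_force: [-9.6, 1.5, 11.3]
opening: 0.132
finger_force: 40.1
```

```bash
python3 - <<'E'
from h import *
p0,R0=cur();print(inv(p0),(R.from_matrix(R0.T@RT).as_rotvec()/np.pi).round(4))
from plant import *
print(R0.T@get_state()["contact_force"],R0.T@get_state()["moment"])
c=snapshot("side");t=snapshot("top")
cv2.imwrite("pics/end.png",cat(crop(t,225,160,70,80,5),crop(c,205,145,110,95,4)))
E
```

```text
t 15.0 pos [0.5706 0.0321 0.0673] q [-0.03  0.85 -0.21  1.99  0.82  0.26 -1.04] F [-9.64  1.53 11.33] M [ 0.2   1.57 -0.24] open 0.132 ff 40.1
[-0.0139 -0.0036 -0.0002] [-0.0005  0.0003 -0.0008]
[  0.68555614  -8.08012164 -12.56584524] [1.58489977 0.02565747 0.24453212]
```

View pics/end.png

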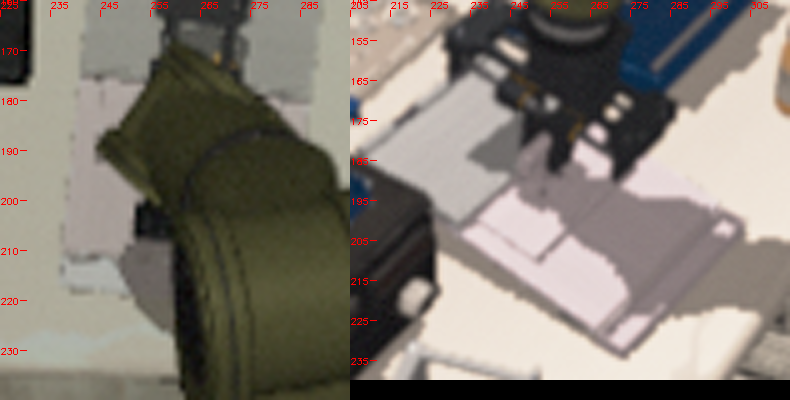

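The side view shows the strip flat on the deck, with its trailing left corner near (252,210). The lap is down and its lip line is straight at about (232,200). The push on the deck is about 15 N, counting the strip's weight.

```bash
python3 -c "
from plant import *
print(finish_job())"
```

```text
the job is handed in; nothing more can be done
None
```

The strip is off the stand and tucked under the lap against the stop, pressed flat at about 15 N and still gripped; I handed the job in at about 15 s, but it returned no verdict.

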